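# Cock and lock the cassette loader

## Task

Get the cassette loader ready for filling: with the fingertips push its upright blue thumb plate back against the spring until it is past the stop pin, then let go, so that it springs back and is held by the pin at mid travel. Then push the red post of the locking lever round until the lever is fully home against its stop stud, across the end of the pin's black knob. Only push: do not pinch, lift or force anything, and leave the two cassettes, the wax block and the brown bottle standing round the loader where they are.

Things in the scene. Friction and masses are not known exactly. Their poses are not given: they have to be found in the camera images.
- loader: Cassette loader fixed to the desk: plate 235x145x10 mm, grey rails, white sprung follower with blue thumb plate, stop pin and locking lever on its left. Origin at desk level under the slide track; x = push direction (rearward), y to the lever's side, z up. Plate spans x -85 to 150, y -40 to 105 mm; front plate, rails, pin housing up to 30 mm high, barrel bracket (x 64 to 76) 40 mm.
- thumb_plate (a point): Middle of the front face (the face to push, looking to the loader's -x) of the upright blue thumb plate on the follower: 50 mm wide (y), 10 mm thick (x), from 25 to 72 mm above the desk; this point is 55 mm above the desk. Moves with the follower; with the follower at home it lies 50 mm in front of the loader's origin.
- follower (a joint): Follower travel in m along the loader's +x: 0 = home (front, sprung), 0.085 = rear end. Spring 4 N at home, 8 N at end; damping 30 N s/m; up to 5 N more while its bevel pushes the pin aside (0.008 to 0.05). From about 0.051 the pin snaps in before its front face; released then, it springs back and rests on the pin at 0.050. Released earlier it goes home.
- stop_pin (a joint): Travel in m of the spring stop pin, steel 8 mm with a black knob at the outer (+y) end: 0 = fully in (latching), about 0.010 = pushed out by the follower passing it. Works by itself; its knob is at the loader's x = -19 mm, y = 66 to 78 mm, 19 mm above the desk.
- lock_lever (a joint): Lever angle in rad about its vertical pivot, counterclockwise from above: 0 = open, arm to the loader's +y; 1.571 = locked, arm to the loader's -x, against its stop stud, across the end of the pin's knob. Starts at 0 to 0.35. Stays where left; about 1.5 N at the post moves it.
- lever_pivot (a point): Pivot of the lever, fixed on the loader at x = 32 mm, y = 88 mm, 25 mm above the desk.
- lever_post (a point): Middle of the upright red post near the end of the lever, to be pushed from its side: 14 mm diameter, from 25 to 65 mm above the desk, 50 mm from the pivot; this point is 45 mm above the desk.
- white_cassette_mid (a point): Centre of a loose white tissue cassette, 28 x 40 x 6 mm, flat on the desk in front of the loader. Leave alone.
- pink_cassette_mid (a point): Centre of a loose pink tissue cassette, 28 x 40 x 6 mm, flat on the desk in front of the loader. Leave alone.
- wax_block_mid (a point): Centre of a loose white and pink wax block in its cassette, 40 x 28 x 15 mm, on the desk left of the loader. Leave alone.
- brown_bottle_mid (a point): Centre of a loose brown bottle with white cap, 27 mm diameter, 61 mm tall, on the desk left of the loader's rear. Leave alone.
- microtome: Large cream and black microtome, fixed on the desk to the right of the loader, an obstacle between it and the desk's right half. Origin at desk level. It fills x -220 to +220 mm, y -150 to +147 mm of its frame (x ahead of the robot, y to the left) and is up to 313 mm high. Pass above or in front of it.

How it is judged:
By the outcome, as a careful person would: the job done as asked, in the order asked, and still so for the second after the job is handed in, with the robot touching nothing.
It also fails if it takes over 48 s, if anything falls off the work surface, if the arm or the gripper's body presses on something with over 40 N, if the wrist force passes 120 N, or if a joint passes its speed limit or range.

## Robot

A 7-joint arm with a two-finger parallel gripper is mounted at the origin on a cart in front of the work surface, level with it; the furniture and walls round the work are solid. World frame = base frame: x ahead of the robot, y to its left, z up, the work surface at z = 0. Lengths are in m, angles in rad, forces in N, time in s.
With the tool pointing down it reaches from about 0.4 to 0.875 m from the base axis. Payload 4.4 kg.
Tool frame: the origin (TCP) lies midway between the tips of the shut fingers; the grasp point (between the pads) lies 19 mm behind it; z points along the fingers, y is the line along which they close (so a half turn about z gives the same grasp; the last joint's range is limited). The gripper opens to 85 mm and grips with 20 to 120 N. Pads are 22 mm wide; open, the fingers measure 114 mm over their backs; the gripper's body (76 mm by 85 mm) begins 54 mm behind the grasp point. The pads swing forward as they close: fully open they stand 13 mm farther back than shut.
Start: joints at [-1.18, 0.628, 0.038, 1.517, -0.027, 0.996, -0.02], TCP at [0.287, 0.583, 0.231] pointing down, gripper open.
Joint ranges: [-3.06, 3.06], [-0.37, 2.12], [-1.25, 1.32], [0.18, 2.47], [-1.1, 4.24], [0.23, 1.98], [-2.94, 2.94]. Speed limits (rad/s): [2.57, 2.57, 3.14, 3.14, 3.14, 3.14, 3.14].

## Interface

Orientations are given as a rotation vector (axis times angle).
In Python, from rig import sense, cams, job, spotter gives the robot as it stands.
- The arm moves only by the tool servo_tool, never from a script. Its argument "moves" is one flat list of numbers, 7 for each row, row after row: the shift along the tool's x, y, z in mm, then the turn, a rotation vector about the tool's x, y, z in degrees, then the closure, from 0 (fully open) to 1 (shut). A call has 1 to 5 rows; each row shifts and turns the commanded pose from where the row before left it, along the tool's axes as they then stand; what a row does not reach is not made up. A row lasts 1/12 s, in which the tool goes at most 41.7 mm and 7.16 degrees, less where a joint would pass 70% of its speed; a pose out of reach is approached as far as the arm can. A call with a gripper value outside its range is refused whole. The fingers move at their own pace and stop on an object; the grip force is fixed at half the most. Time passes only in rows, so rows that do not move let the fingers close. It gives the time, the measured TCP pose, the force, the opening and the grip force at its end, in the units of the state.
- sense(): the state, without advancing time (a new reading comes with each control period).
- cams.get_image(name): name is "scene" or "top" or "wrist"; returns (picture, depth): 384x512x3 uint8, red, green, blue; 384x512 float32, m along the optical axis (not along the pixel's ray), 0 where there is no reading.
- cams.camera_params(name): a dict with "intrinsics" (3x3 intrinsics, pixels), "distortion" ([k1, k2, p1, p2, k3] as OpenCV has them; the pictures are not rectified), "eye" and "orientation" of the camera in the world. Camera axes: x right, y down, z forward; pixel columns grow to the right and rows downward; lengths in m; the calibration is good to about 2 mm. A picture is of the moment at which its call begins: read the wrist's pose just before it. camera_params takes no time and is no camera call; for the wrist camera it gives the pose at the moment of the call.
- job.close_job(): hands the job in; it is judged then, once.
Trained networks look in the newest picture that a camera, given by its name, has taken for a name from the list of things; names that differ only in an ending like _2 or _b are one class to them, and where a whole thing is asked for, a point or a joint stands for the part that bears it (a point fixed in the world has none). Each returns a list of dicts, best first, with "p" (0 to 1); they miss things now and then, are a little off and sometimes report something else, mostly with a low value. They report only what shows in the picture. A call takes as long as a camera call.
- spotter.masks_of(camera, target): "region" (384x512 bool, what is visible of it) and "position" ([column, row] in pixels, amid what is visible of it).
- spotter.pinpoint(camera, target): "position" ([column, row] in pixels: a listed point, or the origin of a listed thing).
The state is a dict: "t": time; "joint_pos": joint angles; "qvel": joint speeds; "joint_torque": joint torques, N m; "tool_pos": TCP position; "eef_rot": TCP orientation; "ft_force": force on the tool from outside, world axes, zero at the start; "torque": the same for the moment, N m; "width": finger opening in m; "finger_force": force on a finger pad.
Only numpy, scipy, OpenCV 4.12 (cv2) and the standard library are available. Lean on these libraries where they do the work, as an engineer would, in place of code of your own. Each camera call takes 0.05 s, during which the arm holds its last target. There are 200 camera calls.

## Working session

There is one attempt and no reset: what is moved stays moved. The work goes in short steps, Python scripts to look and compute and a tool call to move; the robot and the scene stay as the last step left them, time stands still between calls to the robot, and variables do not carry over. Pictures are saved under pics/ and viewed, at most 10 in all, crops included, and the job is handed in when it is done.

Besides the shell and the picture viewer there is one more tool, called after "Call:" as name(argument=value, ...), one argument or row to a line, values as JSON. servo_tool: Moves the arm, as the interface text tells. Its arguments: {"type":"object","properties":{"moves":{"type":"array","items":{"type":"number"}}},"required":["moves"]}

```bash
mkdir -p pics
cat > h.py <<'E'
import numpy as np, cv2
from scipy.spatial.transform import Rotation as R
from rig import sense, cams, job, spotter
def snap(n,f=None):
    im,d=cams.get_image(n)
    if f: cv2.imwrite('pics/'+f,im[:,:,::-1])
    return im,d,cams.camera_params(n)
def rot(o):
    o=np.array(o,float)
    return o if o.shape==(3,3) else (R.from_rotvec(o).as_matrix() if o.size==3 else R.from_quat(o).as_matrix())
def ray(P,px):
    u=cv2.undistortPoints(np.array([[px]],float),np.array(P['intrinsics']),np.array(P['distortion']))[0,0]
    return np.array(P['eye']),rot(P['orientation'])@np.array([u[0],u[1],1.])
def atz(P,px,z):
    e,r=ray(P,px); return e+r*(z-e[2])/r[2]
def atd(P,px,d):
    e,r=ray(P,px); c,w=int(round(px[0])),int(round(px[1])); return e+r*d[w,c]
Z=dict(loader=0,thumb_plate=.055,lever_pivot=.025,lever_post=.045,white_cassette_mid=.003,pink_cassette_mid=.003,wax_block_mid=.0075,brown_bottle_mid=.03,microtome=0)
def find(n,names=Z):
    im,d,P=snap(n)
    for k in names:
        for q in spotter.pinpoint(n,k)[:2]:
            print(n,k,round(q['p'],2),np.round(q['position'],1),'z-plane',atz(P,q['position'],Z[k]).round(4))
E
python3 - <<'E'
from h import *
s=sense();print({k:np.round(v,3).tolist() for k,v in s.items()})
print(cams.camera_params('top'))
a,_,_=snap('scene','scene0.png');b,_,_=snap('top','top0.png')
find('top');find('scene')
E
```

```text
{'t': 0.0, 'joint_pos': [-1.18, 0.629, 0.038, 1.518, -0.027, 0.996, -0.02], 'qvel': [-0.0, -0.001, -0.002, -0.0, 0.001, 0.001, -0.0], 'joint_torque': [0.001, -56.341, 1.227, -19.344, 0.011, 0.011, 0.0], 'tool_pos': [0.286, 0.583, 0.23], 'eef_rot': [-0.711, -3.06, 0.003], 'ft_force': [0.365, 0.351, 0.506], 'torque': [0.003, 0.015, -0.002], 'finger_force': 0.0, 'width': 0.085}
{'intrinsics': array([[424.62272473,   0.        , 257.02245591],
       [  0.        , 424.62272473, 192.77495096],
       [  0.        ,   0.        ,   1.        ]]), 'distortion': array([-0.12882508,  0.        ,  0.        ,  0.        ,  0.        ]), 'eye': array([0.4115218 , 0.22665379, 0.98535398]), 'orientation': array([-2.18814583,  2.15154505, -0.13265422])}
top loader 0.89 [241.4 206.5] z-plane [0.4883 0.252  0.    ]
top thumb_plate 0.62 [249.5 223.7] z-plane [0.4466 0.2321 0.055 ]
top lever_pivot 0.98 [203.6 206.5] z-plane [0.4848 0.3371 0.025 ]
top lever_post 0.44 [181.  216.3] z-plane [0.4605 0.3845 0.045 ]
top white_cassette_mid 0.75 [281.4 252.8] z-plane [0.3828 0.1578 0.003 ]
top pink_cassette_mid 0.54 [246.2 264.7] z-plane [0.3544 0.2383 0.003 ]
top wax_block_mid 0.56 [277.4 251.5] z-plane [0.3857 0.1674 0.0075]
top wax_block_mid 0.53 [186.5 264.9] z-plane [0.3515 0.3747 0.0075]
top brown_bottle_mid 0.71 [163.3 162.6] z-plane [0.5835 0.4323 0.03  ]
scene loader 0.78 [244.8 208.8] z-plane [0.4819 0.2491 0.    ]
scene thumb_plate 0.96 [235.6 200.4] z-plane [0.4425 0.232  0.055 ]
scene lever_pivot 0.85 [225.3 183.4] z-plane [0.4946 0.3444 0.025 ]
scene lever_post 0.68 [202.6 180.1] z-plane [0.4433 0.3723 0.045 ]
scene white_cassette_mid 0.6 [233.4 243.1] z-plane [0.381  0.1669 0.003 ]
scene pink_cassette_mid 0.72 [203.5 231.3] z-plane [0.3544 0.2452 0.003 ]
scene wax_block_mid 0.73 [173.6 202. ] z-plane [0.3598 0.388  0.0075]
scene brown_bottle_mid 0.58 [232.5 159.5] z-plane [0.5826 0.4254 0.03  ]
```

View pics/scene0.png

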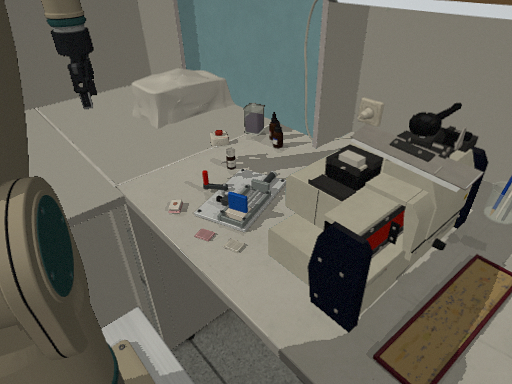

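View pics/top0.png

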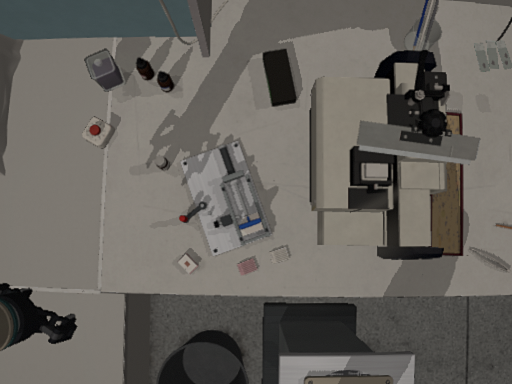

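The scene view shows the loader with its blue plate at (237,202) and red post at (205,178). In the top view the loader is yawed about 19°, with blue at (250,226), red post at (183,218), wax block at (187,263), cassettes at (247,266) and (281,254), and bottle at (162,162). Next I fit the loader pose and check it with an overlay.

```bash
cat >> h.py <<'E'
def proj(P,X):
    Rm=rot(P['orientation']).T; t=-Rm@np.array(P['eye'])
    return cv2.projectPoints(np.array(X,float).reshape(-1,3),cv2.Rodrigues(Rm)[0],t,np.array(P['intrinsics']),np.array(P['distortion']))[0][:,0]
def L2W(p,X):
    c,s=np.cos(p[2]),np.sin(p[2]); X=np.array(X,float).reshape(-1,3)
    return np.c_[p[0]+c*X[:,0]-s*X[:,1],p[1]+s*X[:,0]+c*X[:,1],X[:,2]]
def cent(im,col,roi=None):
    h=cv2.cvtColor(im,cv2.COLOR_RGB2HSV); 
    m=(h[...,1]>150)&(h[...,2]>60)&((abs(h[...,0].astype(int)-112)<14) if col=='b' else ((h[...,0]<7)|(h[...,0]>173)))
    if roi: k=np.zeros_like(m);k[roi[1]:roi[3],roi[0]:roi[2]]=1;m&=k
    return m
def draw(im,P,p,f,lever=None,box=None,k=6):
    o=cv2.resize(im[:,:,::-1],None,fx=k,fy=k,interpolation=cv2.INTER_CUBIC)
    def pl(X,c): cv2.polylines(o,[np.int32((proj(P,L2W(p,X))+.5)*k)],True,c,1)
    pl([[-.085,-.04,.01],[.15,-.04,.01],[.15,.105,.01],[-.085,.105,.01]],(0,255,0))
    pl([[-.05,-.025,.072],[-.05,.025,.072],[-.04,.025,.072],[-.04,-.025,.072]],(0,255,255))
    pl([[-.05,-.025,.072],[-.05,.025,.072],[-.05,.025,.025],[-.05,-.025,.025]],(0,255,255))
    pl([[.032,.088,.025],[.033,.088,.025]],(255,0,255))
    if lever is not None: 
        a=[.032-.05*np.sin(lever),.088+.05*np.cos(lever)]; pl([a+[.025],a+[.065]],(255,0,255))
    x0,y0,x1,y1=[v*k for v in box]; cv2.imwrite('pics/'+f,o[y0:y1,x0:x1])
E
python3 - <<'E'
from h import *
from scipy.optimize import least_squares
obs=[]
for n,roi in (('top',(150,130,290,280)),('scene',(180,150,300,240))):
    im,d,P=snap(n)
    for c in 'br':
        m=cent(im,c,roi); y,x=np.nonzero(m); print(n,c,m.sum(),x.min(),x.max(),y.min(),y.max(),x.mean(),y.mean())
    for k,X in (('loader',(0,0,0)),('thumb_plate',(-.05,0,.055)),('lever_pivot',(.032,.088,.025)),('lever_post',None)):
        q=spotter.pinpoint(n,k)[0]; obs.append((P,q['position'],X,n+k))
    if n=='top': im0,P0=im,P
def res(v):
    o=[]
    for P,px,X,_ in obs:
        if X is None: X=(.032-.05*np.sin(v[3]),.088+.05*np.cos(v[3]),.045)
        o+=list(proj(P,L2W(v,X))[0]-px)
    return o
r=least_squares(res,[.488,.252,.35,.2],loss='soft_l1'); print(r.x.round(4)); print(np.round(res(r.x),1).reshape(-1,2).tolist())
draw(im0,P0,r.x,'ov1.png',r.x[3],(165,130,290,230+30),6)
E
```

```text
top b 90 239 260 218 228 249.22222222222223 223.3
top r 29 179 185 216 221 182.27586206896552 218.31034482758622
scene b 316 228 247 192 212 237.38291139240508 201.65189873417722
scene r 62 203 208 171 184 205.1451612903226 177.46774193548387
[0.4918 0.2481 0.3609 0.3579]
[[2.1, -0.4], [-0.9, 1.1], [-3.0, 1.0], [2.5, 0.0], [2.8, -1.0], [-0.2, -1.4], [-3.1, 1.6], [3.3, -1.8]]
```

View pics/ov1.png

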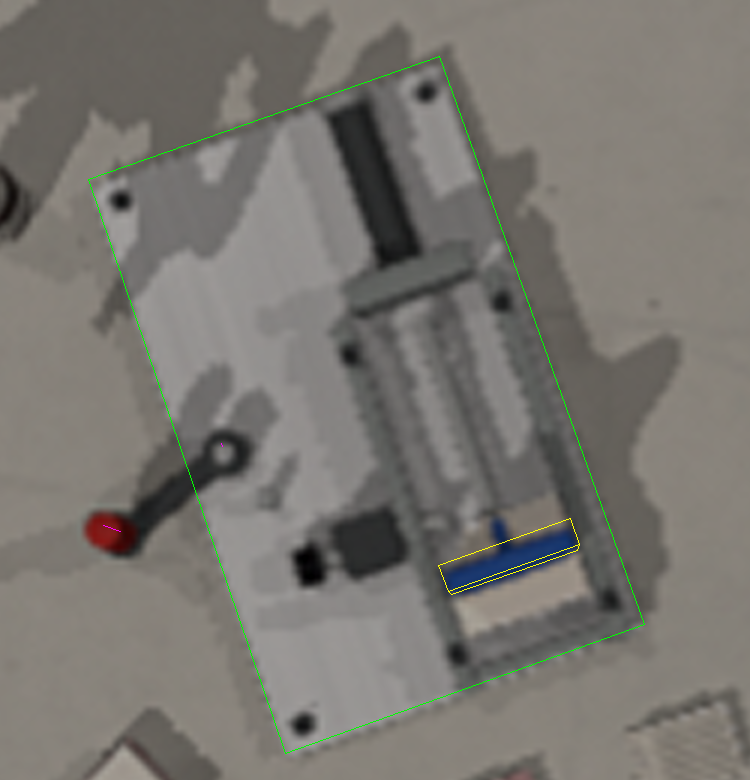

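The overlay fits closely: the plate outline, blue plate and post all line up. Loader pose is (0.4918, 0.2481), yaw 0.361, with the lever at about 0.36. I'll move in with the fingers shutting.

Call:
servo_tool(
  moves=[-27, -27.5, 6, 0, 0, 0, 1, -27, -27.5, 6, 0, 0, 0, 1, -27, -27.5, 6, 0, 0, 0, 1, -27, -27.5, 6, 0, 0, 0, 1, -27, -27.5, 6, 0, 0, 0, 1],
)

```text
t: 2.02
tool_pos: [0.3475, 0.3988, 0.2013]
eef_rot: [0.711, 3.06, 0.001]
ft_force: [1.2, -0.2, -0.9]
width: 0.0256
finger_force: 0.0
```

Call:
servo_tool(
  moves=[-27, -27.5, 6, 0, 0, 0, 1, -27, -27.5, 6, 0, 0, 0, 1, -27, -27.5, 6, 0, 0, 0, 1, -27, -27.5, 6, 0, 0, 0, 1, -27, -27.5, 6, 0, 0, 0, 1],
)

```text
t: 2.43
tool_pos: [0.4082, 0.2159, 0.1714]
eef_rot: [0.711, 3.059, 0.001]
ft_force: [0.2, 0.0, -0.8]
width: 0.0002
finger_force: 0.0
```

Call:
servo_tool(
  moves=[0, 0, 0, 0, 0, -7, 1, 0, 0, 0, 0, 0, -7, 1, 0, 0, 0, 0, 0, -7, 1, 0, 0, 0, 0, 0, -7, 1, 0, 0, 0, 0, 0, -7, 1],
)

```text
t: 2.85
tool_pos: [0.408, 0.2175, 0.1715]
eef_rot: [-0.251, 3.131, 0.0]
ft_force: [-0.0, 0.8, -0.3]
width: 0.0001
finger_force: 0.0
```

Call:
servo_tool(
  moves=[0, 0, 0, 0, 0, -7, 1, 0, 0, 0, 0, 0, -5, 1, 0, 0, 0, 0, 0, 0, 1],
)

```text
t: 3.1
tool_pos: [0.4079, 0.2175, 0.1714]
eef_rot: [-0.571, 3.089, 0.001]
ft_force: [-0.1, -1.1, -0.2]
width: 0.0002
finger_force: 0.0
```

```bash
cat >> h.py <<'E'
Lp=(.4918,.2481,.361)
def go(X,ang=0,p=Lp):
    "delta in tool axes to reach local X with tool x at loader angle ang (deg)"
    s=sense(); T=R.from_rotvec(s['eef_rot']); t=T.as_matrix()
    c,n=np.cos(p[2]),np.sin(p[2]); d=np.array(s['tool_pos'])-[p[0],p[1],0]
    print('t',round(s['t'],2),'local',np.round([1e3*(c*d[0]+n*d[1]),1e3*(-n*d[0]+c*d[1]),1e3*d[2]],1),'F',np.round(s['ft_force'],1),'w',round(s['width'],4),'q',np.round(s['joint_pos'],2))
    a=p[2]+np.radians(ang); x=np.array([np.cos(a),np.sin(a),0]);z=np.array([0,0,-1.]);G=R.from_matrix(np.c_[x,np.cross(z,x),z])
    print('shift',np.round(1e3*t.T@(L2W(p,X)[0]-s['tool_pos']),1),'turn',np.degrees((T.inv()*G).as_rotvec()).round(1))
E
python3 - <<'E'
from h import *
go((-.09,0,.15),180)
snap('wrist','w1.png')
E
```

```text
t 3.1 local [-89.3   1.  171.4] F [-0.1 -1.1 -0.2] w 0.0002 q [-0.39  0.46 -0.22  2.08  0.17  0.61  1.21]
shift [ 0.7 -1.  21.4] turn [0.  0.  0.2]
```

View pics/w1.png

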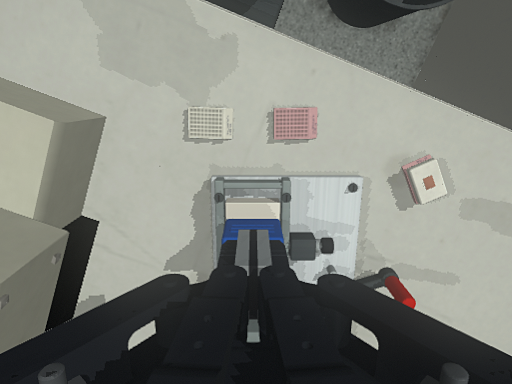

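The wrist view shows the shut fingers (254,250) centred in y on the blue plate, with both cassettes at (208,123) and (295,123) and the wax block at (425,180), all clear of the path. I'll descend in front of the plate.

Call:
servo_tool(
  moves=[0, -1, 30, 0, 0, 0, 1, 0, 0, 30, 0, 0, 0, 1, 0, 0, 30, 0, 0, 0, 1, 0, 0, 30, 0, 0, 0, 1, 0, 0, 0, 0, 0, 0, 1],
)

```text
t: 3.57
tool_pos: [0.4054, 0.215, 0.0472]
eef_rot: [0.564, -3.083, 0.006]
ft_force: [-0.1, -0.2, 0.1]
width: 0.0002
finger_force: 0.0
```

Call:
servo_tool(
  moves=[-8, 0, 0, 0, 0, 0, 1, -8, 0, 0, 0, 0, 0, 1, -6, 0, 0, 0, 0, 0, 1, -5, 0, 0, 0, 0, 0, 1, -5, 0, 0, 0, 0, 0, 1],
)

```text
t: 3.98
tool_pos: [0.4375, 0.2276, 0.0526]
eef_rot: [0.567, -3.089, 0.001]
ft_force: [-5.4, -0.7, 4.0]
width: 0.0001
finger_force: 2.7
```

Run:
```python
from h import *
go((-.061+.055,0,.05),180)
```

```text
t 3.98 local [-58.    0.   52.6] F [-5.4 -0.7  4. ] w 0.0001 q [-0.44  0.71 -0.14  2.09  0.25  0.37  1.15]
shift [-52.   -0.1   2.5] turn [-0.  -0.1  0.1]
```

Call:
servo_tool(
  moves=[-6, 0, 0, 0, 0, 0, 1, -6, 0, 0, 0, 0, 0, 1, -6, 0, 0, 0, 0, 0, 1, -6, 0, 0, 0, 0, 0, 1, -6, 0, 0, 0, 0, 0, 1],
)

```text
t: 4.4
tool_pos: [0.4606, 0.236, 0.0515]
eef_rot: [0.566, -3.079, 0.006]
ft_force: [-10.7, -4.2, 6.4]
width: -0.0001
finger_force: 5.7
```

Call:
servo_tool(
  moves=[-6, 0, 0, 0, 0, 0, 1, -6, 0, 0, 0, 0, 0, 1, -6, 0, 0, 0, 0, 0, 1, -6, 0, 0, 0, 0, 0, 1, -3, 0, 0, 0, 0, 0, 1],
)

```text
t: 4.82
tool_pos: [0.4884, 0.2467, 0.0515]
eef_rot: [0.566, -3.084, 0.004]
ft_force: [-7.5, -1.8, 3.1]
width: -0.0002
finger_force: 3.8
```

Run:
```python
from h import *
go((-.061+.06,0,.05),180)
a,_,P=snap('top')
m=cent(a,'b',(200,180,290,240));y,x=np.nonzero(m);print(m.sum(),x.min(),x.max(),y.min(),y.max())
snap('scene','s2.png');snap('wrist','w2.png')
draw(a,P,Lp,'ov2.png',.358,(165,130,290,260),6)
```

```text
t 4.82 local [-3.7 -0.1 51.5] F [-7.5 -1.8  3.1] w -0.0002 q [-0.41  0.75 -0.16  1.93  0.24  0.48  1.18]
shift [-2.7  0.1  1.5] turn [-0.1 -0.4  0.1]Traceback (most recent call last):
  File "<stdin>", line 4, in <module>
    return umr_minimum(a, axis, None, out, keepdims, initial, where)
ValueError: zero-size array to reduction operation minimum which has no identity
```

The force fell from about 11 N to 7.7 N, so the bevel is past the pin. I'll push 5 mm further for margin, then back off.

Call:
servo_tool(
  moves=[-5, 0, 0, 0, 0, 0, 1, 0, 0, 0, 0, 0, 0, 1, 5, 0, 0, 0, 0, 0, 1, 6, 0, 0, 0, 0, 0, 1, 8, 0, 0, 0, 0, 0, 1],
)

```text
t: 5.28
tool_pos: [0.478, 0.243, 0.0516]
eef_rot: [-0.567, 3.089, 0.0]
ft_force: [-0.7, 0.7, 0.3]
width: -0.0003
finger_force: 0.0
```

Call:
servo_tool(
  moves=[15, 0, 0, 0, 0, 0, 1, 20, 0, 0, 0, 0, 0, 1, 25, 0, 0, 0, 0, 0, 1, 0, 0, -40, 0, 0, 0, 1, 0, 0, -40, 0, 0, 0, 1],
)

```text
t: 5.7
tool_pos: [0.4201, 0.221, 0.1311]
eef_rot: [0.569, -3.086, 0.002]
ft_force: [2.1, 1.0, -0.4]
width: -0.0001
finger_force: 0.0
```

Run:
```python
from h import *
go((.035,.165,.14),243)
a,_,P=snap('top')
draw(a,P,Lp,'ov2.png',.358,(165,130,290,260),6)
b,_,_=snap('wrist');print(spotter.pinpoint('wrist','thumb_plate'))
for q in spotter.pinpoint('wrist','thumb_plate')[:1]:
    w=atz(cams.camera_params('wrist'),q['position'],.055);print(w)
```

```text
t 5.7 local [-76.6   0.  131.1] F [ 2.1  1.  -0.4] w -0.0001 q [-0.4   0.55 -0.2   2.09  0.21  0.53  1.18]
shift [-112.2  164.6   -9.4] turn [  0.1  -0.2 -62.8]
[]
```

View pics/ov2.png

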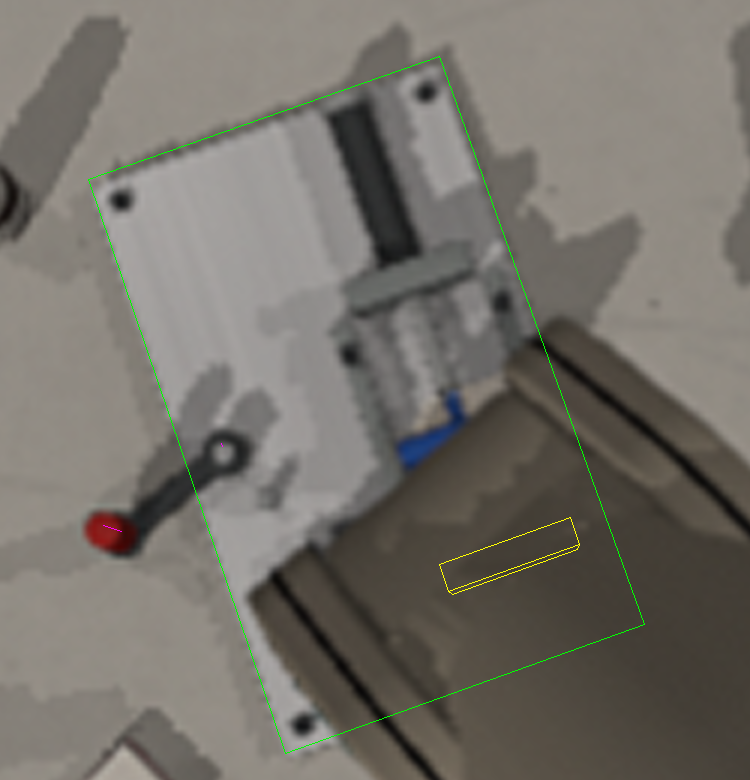

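The blue plate is now held at about mid travel (column 430 in the crop, roughly 50 mm from home). Next I go to the outer side of the red post.

Call:
servo_tool(
  moves=[-22, 33, 0, 0, 0, 0, 1, -22, 33, 0, 0, 0, 0, 1, -22, 33, 0, 0, 0, 0, 1, -22, 33, 0, 0, 0, 0, 1, -22, 33, 0, 0, 0, 0, 1],
)

```text
t: 6.32
tool_pos: [0.4664, 0.4168, 0.1301]
eef_rot: [0.568, -3.09, 0.001]
ft_force: [0.7, -0.2, 0.1]
width: 0.0001
finger_force: 0.0
```

Call:
servo_tool(
  moves=[0, 0, 0, 0, 0, -7, 1, 0, 0, 0, 0, 0, -7, 1, 0, 0, 0, 0, 0, -7, 1, 0, 0, 0, 0, 0, -7, 1, 0, 0, 0, 0, 0, -7, 1],
)

```text
t: 6.73
tool_pos: [0.466, 0.4151, 0.1297]
eef_rot: [1.479, -2.771, 0.0]
ft_force: [0.2, 0.9, 0.1]
width: -0.0
finger_force: 0.0
```

Call:
servo_tool(
  moves=[0, 0, 0, 0, 0, -7, 1, 0, 0, 0, 0, 0, -7, 1, 0, 0, 0, 0, 0, -7, 1, 0, 0, 0, 0, 0, -7, 1, 0, 0, 0, 0, 0, 0, 1],
)

```text
t: 7.15
tool_pos: [0.4661, 0.4148, 0.1297]
eef_rot: [2.101, -2.334, -0.001]
ft_force: [0.5, -0.8, -0.1]
width: 0.0
finger_force: 0.0
```

Run:
```python
from h import *
go((.030,.165,.04),243)
a,_,P=snap('wrist','w3.png')
print(proj(P,L2W(Lp,[[.0145,.135,.065],[.0145,.135,.025]])))
for k,z in (('lever_post',.045),('brown_bottle_mid',.03),('lever_pivot',.025)):
  for q in spotter.pinpoint('wrist',k)[:1]:
    w=atz(P,q['position'],z);c,s=np.cos(.361),np.sin(.361);d=w-np.array([.4918,.2481,0]);print(k,q['p'],q['position'],(c*d[0]+s*d[1]).round(4),(-s*d[0]+c*d[1]).round(4))
```

```text
t 7.15 local [ 34.8 165.  129.7] F [ 0.5 -0.8 -0.1] w 0.0 q [-0.48  0.75 -0.49  1.68  0.45  0.83  1.87]
shift [ 2.2  4.2 89.7] turn [ 0.1 -0.   0.3]
[[258.91434856 150.73678735]
 [257.88505979 142.65915011]]
lever_post 0.6 [258.8, 147.9] 0.0147 0.1361
brown_bottle_mid 0.94 [107.0, 234.7] 0.1532 0.1449
lever_pivot 0.78 [207.9, 96.8] 0.0317 0.0892
```

View pics/w3.png

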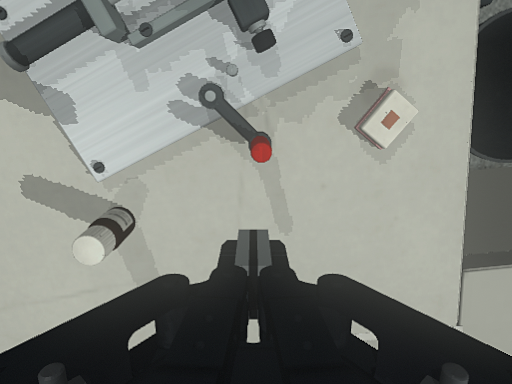

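The wrist view shows the red post at (261,150), pivot at (210,96) and stop stud at (232,70), agreeing with the model. The fingers are outside the post. I'll descend.

Call:
servo_tool(
  moves=[1, 4, 22, 0, 0, 0, 1, 1, 4, 22, 0, 0, 0, 1, 0, 0, 22, 0, 0, 0, 1, 0, 0, 22, 0, 0, 0, 1, 0, 0, 0, 0, 0, 0, 1],
)

```text
t: 7.77
tool_pos: [0.456, 0.4117, 0.0393]
eef_rot: [2.093, -2.334, 0.002]
ft_force: [0.3, -0.6, -1.2]
width: 0.0001
finger_force: 0.0
```

Call:
servo_tool(
  moves=[5, 0, 0, 0, 0, 0, 1, 5, 0, 0, 0, 0, 0, 1, 5, 1, 0, 0, 0, 0, 1, 5, 1, 0, 0, 0, 0, 1, 5, 1, 0, 0, 0, 0, 1],
)

```text
t: 8.18
tool_pos: [0.4511, 0.3936, 0.045]
eef_rot: [-2.096, 2.332, 0.009]
ft_force: [-3.9, 7.1, -1.2]
width: -0.0001
finger_force: 3.2
```

Call:
servo_tool(
  moves=[5, 1, 0, 0, 0, 0, 1, 5, 1, 0, 0, 0, 0, 1, 5, 1, 0, 0, 0, 0, 1, 5, 1, 0, 0, 0, 0, 1, 5, 0, 0, 0, 0, 0, 1],
)

```text
t: 8.6
tool_pos: [0.4458, 0.3649, 0.044]
eef_rot: [-2.098, 2.337, 0.0]
ft_force: [0.3, 2.4, 1.2]
width: 0.0001
finger_force: 1.1
```

Run:
```python
from h import *
go((-.010,.104,.042),243)
a,_,P=snap('wrist','w4.png')
for k,z in (('lever_post',.045),):
  for q in spotter.pinpoint('wrist',k)[:1]:
    w=atz(P,q['position'],z);c,s=np.cos(.361),np.sin(.361);d=w-np.array([.4918,.2481,0]);print(k,q['p'],q['position'],(c*d[0]+s*d[1]).round(4),(-s*d[0]+c*d[1]).round(4))
```

```text
t 8.6 local [ -1.8 125.5  44. ] F [0.3 2.4 1.2] w 0.0001 q [-0.48  0.82 -0.41  1.86  0.56  0.58  1.79]
shift [22.9 -2.4  2. ] turn [-0.   0.   0.1]
lever_post 0.83 [262.3, 210.4] -0.0152 0.1089
```

View pics/w4.png

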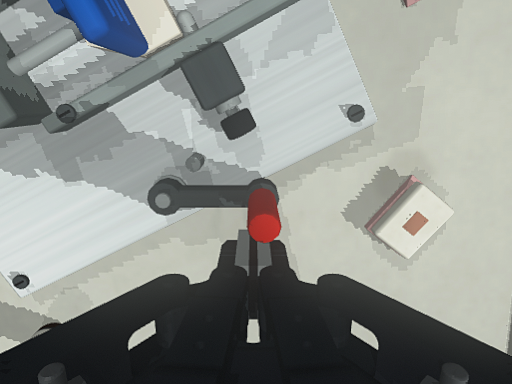

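The lever has followed to about 1.15 rad, with the post at (264,230) against the fingertips. I keep pushing.

Call:
servo_tool(
  moves=[5, 0, 0, 0, 0, 0, 1, 5, -1, 0, 0, 0, 0, 1, 4, -1, 0, 0, 0, 0, 1, 4, 0, 0, 0, 0, 0, 1, 2, 0, 0, 0, 0, 0, 1],
)

```text
t: 9.12
tool_pos: [0.4465, 0.3441, 0.0433]
eef_rot: [-2.097, 2.338, -0.001]
ft_force: [1.1, 1.1, -1.1]
width: 0.0002
finger_force: 1.0
```

Call:
servo_tool(
  moves=[1.5, 0, 0, 0, 0, 0, 1, 0, 0, 0, 0, 0, 0, 1],
)

```text
t: 9.28
tool_pos: [0.4458, 0.3429, 0.0433]
eef_rot: [2.098, -2.338, 0.001]
ft_force: [0.7, 0.5, -0.0]
width: 0.0001
finger_force: 0.3
```

Run:
```python
from h import *
go((-.010,.104,.042),243)
a,_,P=snap('wrist','w5.png')
for k,z in (('lever_post',.045),):
  for q in spotter.pinpoint('wrist',k)[:1]:
    w=atz(P,q['position'],z);c,s=np.cos(.361),np.sin(.361);d=w-np.array([.4918,.2481,0]);print(k,q['p'],q['position'],(c*d[0]+s*d[1]).round(4),(-s*d[0]+c*d[1]).round(4))
```

```text
t 9.28 local [ -9.6 104.9  43.3] F [ 0.7  0.5 -0. ] w 0.0001 q [-0.45  0.81 -0.4   1.9   0.57  0.55  1.8 ]
shift [ 1.  -0.   1.3] turn [-0.  -0.   0.1]
lever_post 0.87 [258.0, 212.7] -0.0206 0.0902
```

View pics/w5.png

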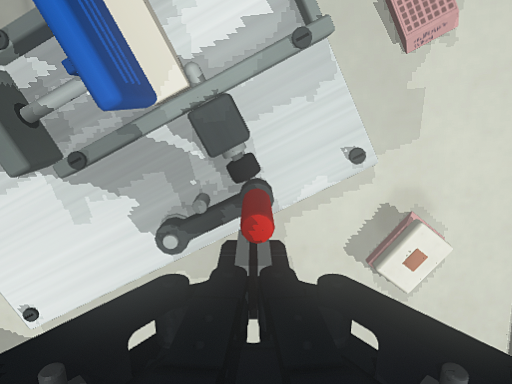

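The lever is nearly home: the arm is beside the stud at (202,202) and the post at (258,225). The force is still low, so I'll creep forward until it rises.

Call:
servo_tool(
  moves=[1, 0, 0, 0, 0, 0, 1, 1, 0, 0, 0, 0, 0, 1, 0, 0, 0, 0, 0, 0, 1],
)

```text
t: 9.63
tool_pos: [0.4452, 0.3421, 0.0433]
eef_rot: [-2.098, 2.337, 0.001]
ft_force: [1.1, 2.7, -1.5]
width: -0.0
finger_force: 1.3
```

Call:
servo_tool(
  moves=[1, 0, 0, 0, 0, 0, 1, 1, 0, 0, 0, 0, 0, 1, 0, 0, 0, 0, 0, 0, 1],
)

```text
t: 9.88
tool_pos: [0.4452, 0.342, 0.0435]
eef_rot: [-2.097, 2.334, 0.004]
ft_force: [2.3, 6.1, -4.1]
width: -0.0004
finger_force: 3.1
```

Call:
servo_tool(
  moves=[1.5, 0, 0, 0, 0, 0, 1, 0, 0, 0, 0, 0, 0, 1, -5, 0, 0, 0, 0, 0, 1, -15, 0, 0, 0, 0, 0, 1, -25, 0, 0, 0, 0, 0, 1],
)

```text
t: 10.3
tool_pos: [0.4495, 0.3783, 0.0427]
eef_rot: [2.091, -2.336, 0.006]
ft_force: [-0.3, -1.0, -0.0]
width: -0.0002
finger_force: 0.0
```

Call:
servo_tool(
  moves=[-20, 0, -35, 0, 0, 0, 1, -20, 0, -35, 0, 0, 0, 1, 0, 0, -35, 0, 0, 0, 1, -20, 0, -30, 0, 0, 0, 1, -20, 0, 0, 0, 0, 0, 1],
)

```text
t: 10.72
tool_pos: [0.4604, 0.4639, 0.1849]
eef_rot: [-2.091, 2.334, -0.001]
ft_force: [0.6, 0.2, -0.1]
width: 0.0002
finger_force: 0.0
```

Run:
```python
from h import *
go((-.010,.104,.042),243)
p=list(Lp);a,_,P=snap('top'); draw(a,P,Lp,'ov6.png',1.571,(165,150,290,250),6)
c,s=np.cos(.361),np.sin(.361)
for n in ('top','wrist','scene'):
  snap(n);P=cams.camera_params(n)
  for k,z in Z.items():
    for q in spotter.pinpoint(n,k)[:1]:
      d=atz(P,q['position'],z)-np.array([.4918,.2481,0]);print(n,k,round(q['p'],2),(c*d[0]+s*d[1]).round(4),(-s*d[0]+c*d[1]).round(4),'world',atz(P,q['position'],z).round(3))
```

```text
t 10.72 local [ 46.8 213.  184.9] F [ 0.6  0.2 -0.1] w 0.0002 q [-0.54  0.73 -0.52  1.55  0.41  0.97  1.85]
shift [123.6   2.  142.3] turn [-0.3  0.3  0. ]
top loader 0.73 -0.0046 -0.0004 world [0.488 0.246 0.   ]
top thumb_plate 0.77 -0.002 -0.0009 world [0.49  0.246 0.055]
top lever_pivot 0.79 0.0305 0.0867 world [0.49  0.34  0.025]
top lever_post 0.59 -0.0255 0.0897 world [0.436 0.323 0.045]
top white_cassette_mid 0.54 -0.1304 -0.0411 world [0.384 0.164 0.003]
top brown_bottle_mid 0.59 0.1526 0.1433 world [0.584 0.436 0.03 ]
wrist lever_pivot 0.66 0.0312 0.0903 world [0.489 0.344 0.025]
wrist lever_post 0.56 -0.0227 0.0911 world [0.438 0.325 0.045]
wrist wax_block_mid 0.67 -0.0854 0.1671 world [0.353 0.374 0.008]
wrist brown_bottle_mid 0.89 0.1522 0.1468 world [0.582 0.439 0.03 ]
scene loader 0.15 0.1999 0.1651 world [0.62  0.473 0.   ]
scene thumb_plate 0.69 -0.0061 -0.0074 world [0.489 0.239 0.055]
scene lever_pivot 0.66 0.0356 0.0847 world [0.495 0.34  0.025]
scene lever_post 0.55 -0.0322 0.0796 world [0.434 0.311 0.045]
scene white_cassette_mid 0.48 -0.1385 -0.0375 world [0.376 0.164 0.003]
scene pink_cassette_mid 0.59 -0.1314 0.0356 world [0.356 0.235 0.003]
scene wax_block_mid 0.47 -0.0837 0.1633 world [0.356 0.371 0.007]
scene brown_bottle_mid 0.52 0.1537 0.1348 world [0.588 0.428 0.03 ]
```

View pics/ov6.png

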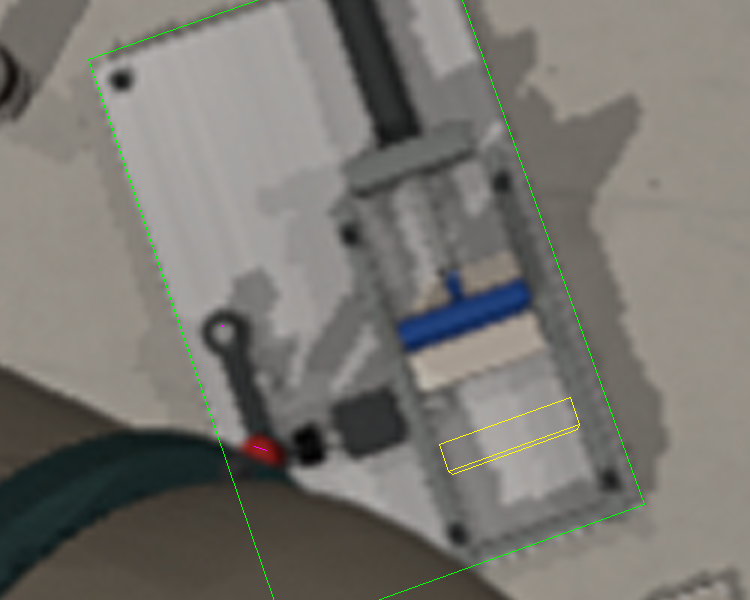

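The thumb plate sits at x ≈ 0, so the follower is at 0.050 on the pin. The post lies on the 1.571 rad prediction at crop (262,450), next to the knob, and the robot is clear. I'm handing in.

```bash
python3 -c "
from rig import job;print(job.close_job())"
```

```text
the job is handed in; nothing more can be done
None
```

The job is handed in: the follower was pushed past the pin and rests on it at mid travel (about 0.050 m). The lever was then pushed home against its stop stud, across the pin's knob. The arm ended clear, and it touched none of the loose items.

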